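# Mount the large grinding wheel on the polisher

### The job

Lift the larger of the two grinding wheels up and off its leaning peg on the wooden rack and mount it, hub up, on the upright spindle of the flat polisher. Lower it rather than dropping it, until it sits flat on the flange, then let go. Leave the smaller wheel hanging on its peg and do not disturb the other things on the bench.

Things in the scene. Friction and masses are not known exactly. Their poses are not given: they have to be found in the camera images.
- large_wheel: Larger grinding wheel, about 0.4 kg: grey stone disc 120 mm across, 14 mm thick, with a dark steel round hub 40 mm across; 62 mm tall in all (hub 48 mm proud). 18 mm through hole. Hangs on one of the rack's pegs, disc against the board, hub facing up and towards the robot. Origin: on its axis in the disc's back face (away from the hub). z: from there along the axis to the hub's free end.
- large_wheel_centre (a point): The centre of the disc's back face of the larger wheel (same point as the origin of large_wheel).
- small_wheel: The smaller grinding wheel: the same hub, hole and total height, but the disc is 80 mm across and 14 mm thick. Same axes. It hangs on the rack's other peg and stays there.
- rack: Fixed wooden rack 300 mm wide (along y), on the left or right of the bench: a board sloping 40 degrees, facing the robot, with two pegs square to it, so they lean 40 degrees from vertical towards the rack's -x (robot's side). Pegs 14 mm thick, 40 mm long, tapered tip, 140 mm apart. Origin: on the table midway below the pegs' roots; x away from the robot, z up; turned by up to 0.25 rad.
- flange (a point): Centre of the flange's top face on the polisher (a fixed green housing 240 mm square with a steel deck, on the other side from the rack), 85 mm above the table, z up. The flange is 52 mm across, 18 mm above the deck; the deck's lip ends 7 mm below its top. The upright steel spindle rises 40 mm from this point, 14 mm thick, tapering over the last 6 mm. Mounted, the wheel's back face lies here.
- peg_left (a point): Root of the left peg (+y side, 70 mm from the rack's middle) in the board's face, 85 mm above the table. Axes as the rack's.
- peg_right (a point): Root of the right peg (-y side), likewise.
- brush: Loose hand brush, 170 mm long, lying on the table close behind the rack; leave it.
- mallet: Loose wooden hammer, 220 mm long, lying on the table near the robot's left side; leave it.
- jar: Loose amber jar, 68 mm across and 90 mm high, standing in the middle of the bench, farther than rack and polisher; leave it.
- offcut: Loose white stone offcut, 100 by 70 mm and 65 mm high, near the robot's right side; leave it.
There are look-alikes about, which are no part of the job. Leave any blue or green look-alike of the large_wheel alone.

How it is judged:
On the way:
1. the larger wheel is lifted clear of the rack (distance of large_wheel_centre from where it was at the start of the episode above 0.06 m and height (world z) of large_wheel_centre above 0.11 m and contact force between large_wheel and rack below 0.1 N), for 0.1 s.
At the end, for the whole second after the job is handed in: The larger wheel sits on the polisher's spindle, hub up: its back face's centre within 5 mm sideways and 4 mm in height of the flange's centre, tilted less than 0.07 rad (4 degrees), released and at rest; the smaller wheel is still on its peg within 12 mm of where it was (horizontal distance between large_wheel_centre and flange below 0.005 m and z of large_wheel_centre in the frame of flange between -0.004 and 0.004 m and angle between large_wheel's own z axis and vertical below 0.07 rad and linear speed of large_wheel below 0.02 m/s and distance of small_wheel from where it was at the start of the episode below 0.012 m); the robot touches nothing.
It fails at once if the larger wheel is dropped onto the spindle (falling faster than 0.4 m/s while round the spindle) (horizontal distance between large_wheel_centre and flange below 0.008 m and z of large_wheel_centre in the frame of flange below 0.035 m and linear speed of large_wheel above 0.4 m/s).
It fails at once if the smaller wheel is moved more than 12 mm, the mallet or brush more than 30 mm, or the jar or offcut more than 20 mm (distance of small_wheel from where it was at the start of the episode above 0.012 m or distance of any of brush, mallet from where it was at the start of the episode above 0.03 m or distance of any of jar, offcut from where it was at the start of the episode above 0.02 m).
It also fails if it takes over 48 s, if anything falls off the work surface, if the arm or the gripper's body presses on something with over 40 N, if the wrist force passes 120 N, or if a joint passes its speed limit or range.

### The arm

A 7-joint arm with a two-finger parallel gripper is mounted at the origin on the work surface. World frame = base frame: x ahead of the robot, y to its left, z up, the work surface at z = 0. Lengths are in m, angles in rad, forces in N, time in s.
With the tool pointing down it reaches from about 0.35 to 0.9 m from the base axis. Payload 8.1 kg.
Tool frame: the origin (TCP) lies at the very end of the fingers, on their centre line; the grasp point (between the pads) lies 19 mm behind it; z points along the fingers, x is the direction in which the jaws open and shut, and the axes are right-handed (so a half turn about z gives the same grasp; the last joint's range is limited). The gripper opens to 92 mm and grips with 3 to 60 N. Pads are 19 mm wide; open, the fingers measure 130 mm over their backs; the gripper's body (75 mm by 190 mm) begins 47 mm behind the grasp point.
Start: joints at [1.024, 0.434, 0.025, 1.573, -0.012, 1.134, -0.075], TCP at [0.268, -0.564, 0.198] pointing down, gripper open.
Joint ranges: [-2.62, 2.62], [-0.44, 2.09], [-1.27, 1.32], [0.08, 2.57], [-1.32, 4.46], [0.12, 2], [-2.74, 2.74]. Speed limits (rad/s): [2.22, 2.22, 3.01, 3.01, 3.14, 3.14, 3.14].

### API

Orientations are given as a unit quaternion [x, y, z, w].
In Python, from workcell import * gives the robot as it stands.
- The arm moves only by the shell command python3 -m pendant 'ROWS' [OPENING] [FORCE]. ROWS is JSON, a list of rows, each a list of 6 numbers: the shift along the tool's x, y, z in m, then the turn, a rotation vector about the tool's x, y, z in rad. In form: [[x, y, z, wx, wy, wz], ...]. A call has 1 to 20 rows; each row shifts and turns the commanded pose from where the row before left it, along the tool's axes as they then stand; what a row does not reach is not made up. A row lasts 1/12 s, in which the tool goes at most 41.7 mm and 7.16 degrees, less where a joint would pass 70% of its speed; a pose out of reach is approached as far as the arm can. A call with a gripper value outside its range is refused whole. OPENING is the finger opening in m, from 0 to 0.0918, set as the call begins (- or left out, the last holds). The fingers move at their own pace and stop on an object; FORCE is the grip in N (left out, the last holds). Time passes only in rows, so rows that do not move let the fingers close. It gives the time, the measured TCP pose, the force and the opening at its end, in the units of the state.
- get_state(): the state, without advancing time (a new reading comes with each control period).
- get_image(name): name is "side" or "top"; returns the picture (384x512x3 uint8, red, green, blue); there is no depth.
- calibration(name): a dict with "fovy" (degrees; the focal length in pixels is half the picture's height over the tangent of half this angle, whatever the lens; pixels are square), "cx", "cy" (the principal point, pixels), "eye" and "attitude" of the camera in the world. Camera axes: x right, y up, looking along -z (the intrinsics and any distortion apply to the point x, -y, -z); pixel columns grow to the right and rows downward; lengths in m; the calibration is good to about 2 mm. A picture is of the moment at which its call begins. calibration takes no time and is no camera call.
- finish_job(): hands the job in, once; it reports no verdict.
The state is a dict: "time_s": time; "joint_pos": joint angles; "joint_velocities": joint speeds; "effort": joint torques, N m; "position": TCP position; "tool_rot": TCP orientation; "ft_force": force on the tool from outside, world axes, zero at the start; "wrist_torque": the same for the moment, N m; "grip_width": finger opening in m.
Only numpy, scipy, OpenCV 4.12 (cv2) and the standard library are available. Lean on these libraries where they do the work, as an engineer would, in place of code of your own. Each camera call takes 0.05 s, during which the arm holds its last target.

## Working session

There is one attempt and no reset: what is moved stays moved. The work goes in short steps, Python scripts to look and compute and a shell command to move; the robot and the scene stay as the last step left them, time stands still between calls to the robot, and variables do not carry over. Pictures are saved under pics/ and viewed, and the job is handed in when it is done.

```bash
ls; mkdir -p pics
python3 - <<'E'
from workcell import *
import cv2
print(get_state())
for n in("side","top"):
    print(n,calibration(n)); cv2.imwrite(f"pics/{n}0.png",cv2.cvtColor(get_image(n),cv2.COLOR_RGB2BGR))
E
```

```text
pics
{'time_s': 0.0, 'joint_pos': array([ 1.02441521,  0.43518892,  0.0249851 ,  1.5741095 , -0.01158182,
        1.133988  , -0.0751014 ]), 'joint_velocities': array([ 0.00037694, -0.00035179,  0.00073954, -0.0020566 ,  0.00055515,
       -0.00145795, -0.00054477]), 'effort': array([ 1.49341460e-03, -6.67849231e+01,  9.85989086e-01, -3.14455712e+01,
       -6.03735773e-02,  4.27912152e-02,  1.92550501e-04]), 'position': array([ 0.26804083, -0.56398798,  0.19736151]), 'tool_rot': array([ 8.45366523e-01, -5.34186149e-01, -6.94396517e-04, -3.43154802e-04]), 'ft_force': array([ 0.2396608 ,  0.08460389, -0.71286386]), 'wrist_torque': array([-0.01702029,  0.00169005,  0.00725508]), 'grip_width': 0.09182018339837043}
side {'fovy': 53.216092588981354, 'cx': 255.72563081169108, 'cy': 186.25975352728403, 'eye': array([-0.19698971,  0.67376135,  0.96666408]), 'attitude': array([-0.16430422,  0.37970009,  0.82917429, -0.37590153])}
top {'fovy': 47.74362064249938, 'cx': 258.12109601346265, 'cy': 183.23357423434567, 'eye': array([ 0.30352934, -0.00766437,  1.39103973]), 'attitude': array([-0.0720263 ,  0.05894144,  0.70476235, -0.70331227])}
```

View pics/side0.png

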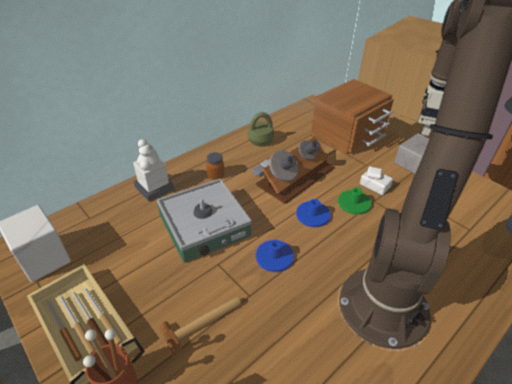

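View pics/top0.png

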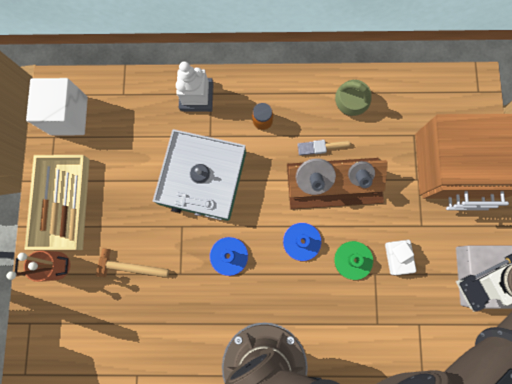

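```bash
cat > h.py <<'E'
import numpy as np, cv2
from scipy.spatial.transform import Rotation as R
from workcell import *
def K(c): 
    f=192/np.tan(np.radians(c['fovy']/2)); return f
def proj(c,P):
    P=np.atleast_2d(P); q=R.from_quat(c['attitude']).inv().apply(P-c['eye']); f=K(c)
    return np.c_[c['cx']+f*q[:,0]/-q[:,2], c['cy']-f*q[:,1]/-q[:,2]]
def ray(c,uv):
    f=K(c); d=np.array([(uv[0]-c['cx'])/f,-(uv[1]-c['cy'])/f,-1.]); return c['eye'],R.from_quat(c['attitude']).apply(d)
def atz(c,uv,z):
    e,d=ray(c,uv); return e+d*(z-e[2])/d[2]
def tri(uvs):
    A=np.zeros((3,3));b=np.zeros(3)
    for n,uv in uvs.items():
        e,d=ray(calibration(n),uv); d=d/np.linalg.norm(d); M=np.eye(3)-np.outer(d,d); A+=M;b+=M@e
    p=np.linalg.solve(A,b); return p,{n:(proj(calibration(n),p)[0]-uv).round(1) for n,uv in uvs.items()}
def circ(o,ax,r,n=72):
    ax=ax/np.linalg.norm(ax); u=np.cross(ax,[0.3,1,.2]);u/=np.linalg.norm(u);v=np.cross(ax,u);t=np.linspace(0,2*np.pi,n)
    return o+r*(np.cos(t)[:,None]*u+np.sin(t)[:,None]*v)
def crop(img,x0,y0,w,h,s,lines=[]):
    im=cv2.resize(img[y0:y0+h,x0:x0+w],None,fx=s,fy=s,interpolation=cv2.INTER_CUBIC)
    for p,col in lines:
        q=((p-[x0,y0]+.5)*s-.5); cv2.polylines(im,[np.round(q*8).astype(np.int32)],False,col,1,cv2.LINE_AA,3)
    return im
E
python3 - <<'E'
from h import *
s=cv2.imread('pics/side0.png');t=cv2.imread('pics/top0.png')
a=crop(s,250,125,90,75,6);b=crop(t,280,140,110,75,6)
cv2.imwrite('pics/c1.png',a);cv2.imwrite('pics/c2.png',b)
cv2.imwrite('pics/c3.png',crop(s,150,175,110,90,6));cv2.imwrite('pics/c4.png',crop(t,148,125,105,100,6))
E
```

```text
(no output)
```

View pics/c1.png

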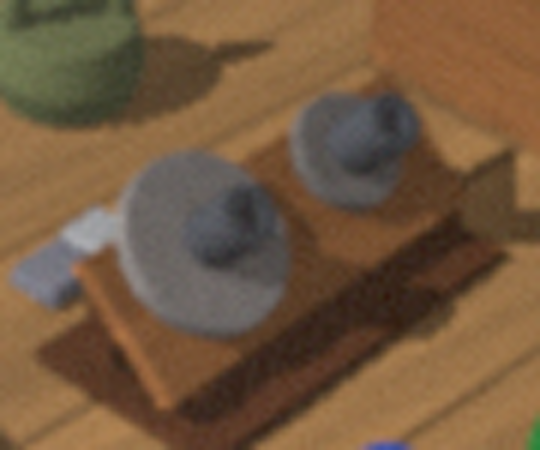

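View pics/c2.png

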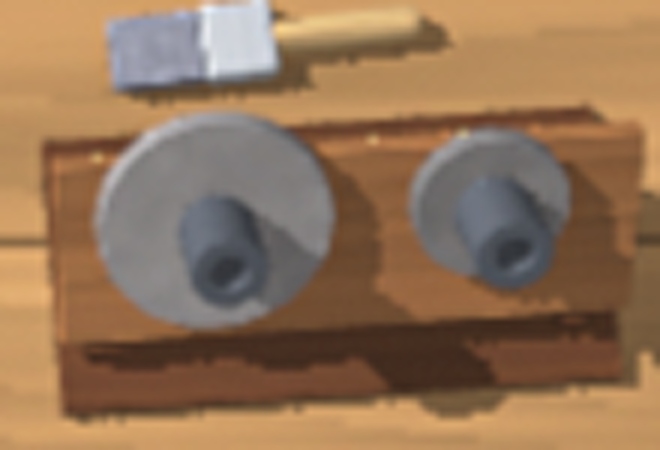

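View pics/c3.png

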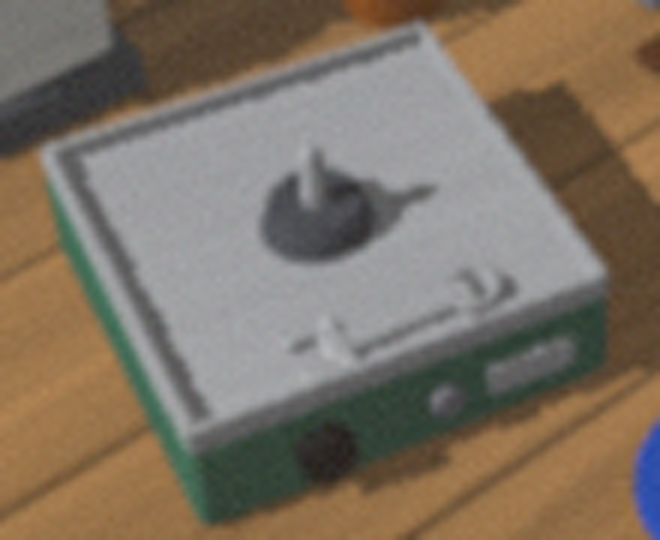

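View pics/c4.png

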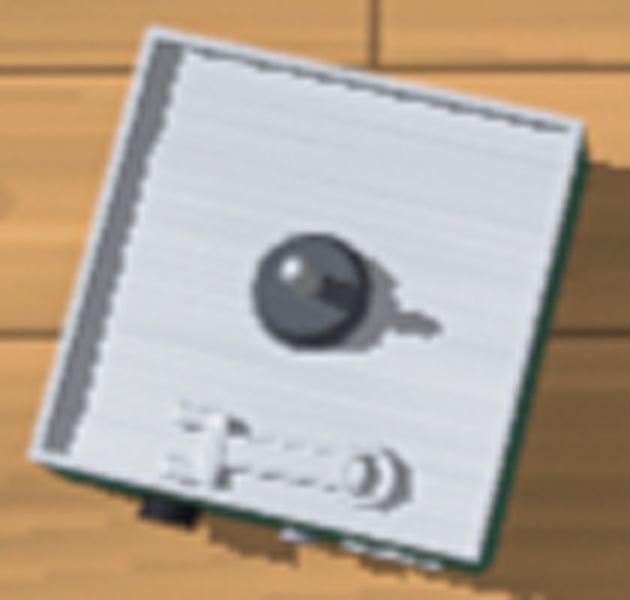

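```bash
cat > fit.py <<'E'
from h import *
from scipy.optimize import least_squares
C={n:calibration(n) for n in('side','top')}
def P(crop,x=None,y=None):
    x0,y0=crop; return ((x+.5)/6-.5+x0 if x is not None else None),((y+.5)/6-.5+y0 if y is not None else None)
S=(250,125);T=(280,140)
def model(p):
    x,y,yaw,s1,s2=p
    Rz=R.from_euler('z',yaw); ax=Rz.apply([-np.sin(np.radians(40)),0,np.cos(np.radians(40))]); down=Rz.apply([-np.cos(np.radians(40)),0,-np.sin(np.radians(40))])
    o=np.array([x,y,.085]); 
    L=o+Rz.apply([0,.07,0])+down*s1; Sm=o+Rz.apply([0,-.07,0])+down*s2
    return L,Sm,ax
def ext(c,o,ax,r):
    q=proj(c,np.r_[circ(o,ax,r,200),circ(o+.014*ax,ax,r,200)]); return np.r_[q.min(0),q.max(0)]
def res(p):
    L,Sm,ax=model(p); r=[]
    e=ext(C['top'],L,ax,.06); m=[P(T,x=95)[0],P(T,y=112)[1],P(T,x=335)[0],P(T,y=328)[1]]; r+=list(e-m)
    e=ext(C['side'],L,ax,.06); m=[P(S,x=119)[0],P(S,y=152)[1],P(S,x=290)[0],P(S,y=335)[1]]; r+=list(e-m)
    e=ext(C['top'],Sm,ax,.04); m=[P(T,x=410)[0],P(T,y=128)[1],P(T,x=571)[0]]; r+=list(e[:3]-m)
    e=ext(C['side'],Sm,ax,.04); m=[P(S,x=290)[0],P(S,y=92)[1]]; r+=list(e[:2]-m)
    r+=list(proj(C['top'],L+.062*ax)[0]-P(T,227,275)); r+=list(proj(C['top'],Sm+.062*ax)[0]-P(T,515,254))
    r+=list(proj(C['side'],Sm+.062*ax)[0]-P(S,398,122))
    r+=[(p[3]-.002)/.001,(p[4]-.002)/.001]
    return np.array(r)
s=least_squares(res,[.55,-.15,0,.002,.002],x_scale=[.01,.01,.1,.001,.001],loss='soft_l1')
if __name__=='__main__':
    print(s.x.round(4));print(res(s.x).round(1)); L,Sm,ax=model(s.x);print(L,Sm,ax)
    for n,(x0,y0,w,h) in {'side':(250,125,90,75),'top':(280,140,110,75)}.items():
        im=cv2.imread(f'pics/{n}0.png');ln=[]
        for o,r in((L,.06),(Sm,.04)):
            for d,rr in((0,r),(.014,r),(.062,.02),(.062,.009)): ln.append((proj(C[n],circ(o+d*ax,ax,rr)),(0,255,255)))
        cv2.imwrite(f'pics/f_{n}.png',crop(im,x0,y0,w,h,6,ln))
E
python3 fit.py; cd pics; python3 -c "
import cv2,numpy as np
a=cv2.imread('f_side.png');b=cv2.imread('f_top.png')
o=np.zeros((max(a.shape[0],b.shape[0])*1,a.shape[1]+b.shape[1],3),np.uint8);o[:a.shape[0],:a.shape[1]]=a;o[:b.shape[0],a.shape[1]:]=b
cv2.imwrite('f_both.png',cv2.resize(o,None,fx=.66,fy=.66))"
```

```text
[ 0.5784 -0.2279  0.0632  0.002   0.002 ]
[ 0.1 -0.4 -0.   0.3 -0.8 -0.3  0.2  1.  -0.3 -0.2  0.1 -0.1 -0.1  0.6
  0.   0.1  0.4 -0.1 -0.  -0.  -0. ]
[ 0.57249716 -0.15808846  0.08372615] [ 0.58132778 -0.29780968  0.08372112] [-0.64150591 -0.04057185  0.76604444]
```

View pics/f_both.png

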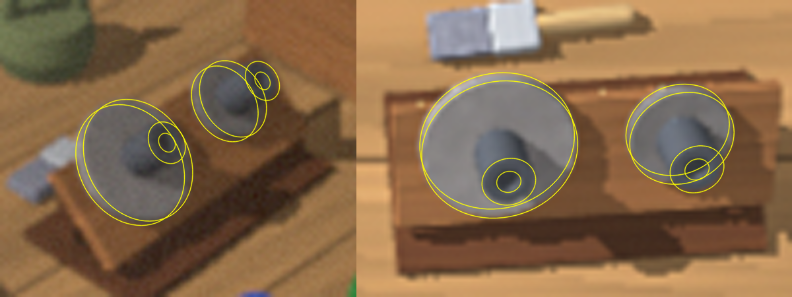

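```bash
cat > fitp.py <<'E'
from h import *
from scipy.optimize import least_squares
C={n:calibration(n) for n in('side','top')}
Z=np.array([0,0,1.])
def P(c,v): return np.array([(v[0]+.5)/6-.5+c[0],(v[1]+.5)/6-.5+c[1]])
S=(150,175);T=(148,125)
def ext(c,o,sp=False):
    q=proj(c,np.r_[circ(o,Z,.026,200),circ(o-.018*Z,Z,.026,200)]); return np.r_[q.min(0),q.max(0)]
def res(p):
    o=np.array([*p[:2],.085]);r=[]
    r+=list(ext(C['top'],o)-np.r_[P(T,(252,232)),P(T,(372,352))])
    e=ext(C['side'],o); r+=list(e-np.r_[P(S,(262,0))[0],e[1],P(S,(375,263))])
    r+=list(proj(C['side'],o+.038*Z)[0]-P(S,(312,152)))
    r+=list(proj(C['top'],o+.038*Z)[0]-P(T,(294,268)))
    return np.array(r)
s=least_squares(res,[.55,.15],loss='soft_l1')
print(s.x.round(4),res(s.x).round(1))
o=np.array([*s.x,.085])
if __name__=='__main__':
    for n,(x0,y0,w,h) in {'side':(*S,110,90),'top':(*T,105,100)}.items():
        im=cv2.imread(f'pics/{n}0.png');ln=[(proj(C[n],circ(o+d*Z,Z,r)),(0,255,255)) for d,r in((0,.026),(-.018,.026),(0,.007),(.034,.007),(.04,.004))]
        cv2.imwrite(f'pics/p_{n}.png',cv2.resize(crop(im,x0,y0,w,h,6,ln),None,fx=.6,fy=.6))
E
python3 fitp.py; cd pics; python3 -c "
import cv2,numpy as np
a=cv2.imread('p_side.png');b=cv2.imread('p_top.png')
o=np.zeros((max(a.shape[0],b.shape[0])*1,a.shape[1]+b.shape[1],3),np.uint8);o[:a.shape[0],:a.shape[1]]=a;o[:b.shape[0],a.shape[1]:]=b
cv2.imwrite('p_both.png',o)"
```

```text
[0.583  0.2001] [ 0.7  1.1 -1.8 -1.4  1.1  0.  -1.3 -0.6 -0.1 -0.2  0.1  0.6]
```

View pics/p_both.png

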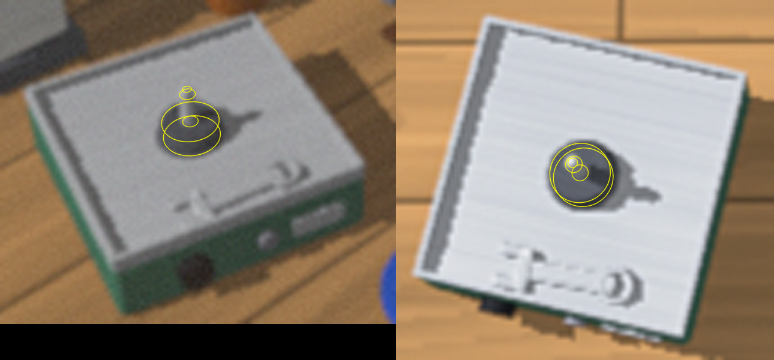

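```bash
cat > plan.py <<'E'
from h import *
import sys
L=np.array([.5725,-.1581,.0837]); ax=np.array([-.6415,-.0406,.7660])
F=np.array([.583,.200,.085]); ry=np.array([-.0632,.998,0])
z=-ax; x=-ry; G=R.from_matrix(np.c_[x,np.cross(z,x),z])
zz=np.array([0,0,-1.]); D=R.from_matrix(np.c_[x,np.cross(zz,x),zz])
def to(p,Rt,s=None):
    s=s or get_state(); Rc=R.from_quat(s['tool_rot'])
    print('pos',s['position'].round(4),'t',s['time_s'],'grip',round(s['grip_width'],4),'F',s['ft_force'].round(1))
    print('shift world',(np.array(p)-s['position']).round(4),'tool',Rc.inv().apply(np.array(p)-s['position']).round(4),'rot tool',(Rc.inv()*Rt).as_rotvec().round(4))
E
python3 - <<'E'
from plan import *
s=get_state()
p=L+ax*(.023+.12); print('pre',p)
to(p,D);to(p,G)
E
```

```text
pre [ 0.4807655 -0.1639058  0.193238 ]
pos [ 0.2681 -0.564   0.1974] t 0.1 grip 0.0918 F [-0.1 -0.3 -0.5]
shift world [ 0.2127  0.4001 -0.0042] tool [-0.2701 -0.3639  0.0045] rot tool [0.0004 0.0014 0.3805]
pos [ 0.2681 -0.564   0.1974] t 0.1 grip 0.0918 F [-0.1 -0.3 -0.5]
shift world [ 0.2127  0.4001 -0.0042] tool [-0.2701 -0.3639  0.0045] rot tool [0.69   0.1341 0.3643]
```

```bash
python3 -m pendant '[[0,0,-0.035,0,0,0],[0,0,-0.035,0,0,0],[0,0,-0.035,0,0,0],[0,0,-0.035,0,0,0],[0,0,0,0,0,0]]'
python3 - <<'E'
from plan import *
to(L+ax*(.023+.12),D)
E
```

```text
time_s: 0.52
position: [0.2695, -0.5667, 0.3455]
tool_rot: [0.845, -0.534, 0.005, 0.002]
ft_force: [0.5, 0.0, 0.4]
grip_width: 0.0918
pos [ 0.2695 -0.5667  0.3455] t 0.5167 grip 0.0918 F [0.5 0.  0.4]
shift world [ 0.2113  0.4028 -0.1522] tool [-0.2746 -0.3636  0.1497] rot tool [-0.0028 -0.01    0.3804]
```

```bash
python3 -m pendant '[[-0.021,-0.028,0,0,0,0],[-0.021,-0.028,0,0,0,0],[-0.021,-0.028,0,0,0,0],[-0.021,-0.028,0,0,0,0],[-0.021,-0.028,0,0,0,0],[-0.021,-0.028,0,0,0,0],[-0.021,-0.028,0,0,0,0],[-0.021,-0.028,0,0,0,0],[-0.021,-0.028,0,0,0,0],[-0.021,-0.028,0,0,0,0],[-0.021,-0.028,0,0,0,0],[-0.021,-0.028,0,0,0,0],[-0.021,-0.028,0,0,0,0],[0,0,0,0,0,0.095],[0,0,0,0,0,0.095],[0,0,0,0,0,0.095],[0,0,0,0,0,0.095],[0,0,0,0,0,0],[0,0,0,0,0,0]]'
python3 - <<'E'
from plan import *
to(L+ax*(.023+.12),D);to(L+ax*(.023+.12),G)
E
```

```text
time_s: 2.1
position: [0.4797, -0.1615, 0.3377]
tool_rot: [0.73, -0.683, -0.0, 0.0]
ft_force: [0.6, 0.4, 0.4]
grip_width: 0.0921
pos [ 0.4797 -0.1615  0.3377] t 2.1 grip 0.0921 F [0.6 0.4 0.4]
shift world [ 0.0011 -0.0024 -0.1445] tool [ 0.0025 -0.001   0.1445] rot tool [0.0006 0.0002 0.0035]
pos [ 0.4797 -0.1615  0.3377] t 2.1 grip 0.0921 F [0.6 0.4 0.4]
shift world [ 0.0011 -0.0024 -0.1445] tool [ 0.0025 -0.001   0.1445] rot tool [0.6988 0.0014 0.0033]
```

```bash
python3 -m pendant '[[0.0025,0,0,0.1165,0,0.0035],[0,0,0,0.1165,0,0],[0,0,0,0.1165,0,0],[0,0,0,0.1165,0,0],[0,0,0,0.1165,0,0],[0,0,0,0.1165,0,0],[0,0,0,0,0,0],[0,0,0,0,0,0]]'
python3 - <<'E'
from plan import *
to(L+ax*(.023+.12),G)
print(get_state()['joint_pos'].round(2))
E
```

```text
time_s: 2.77
position: [0.4786, -0.163, 0.3369]
tool_rot: [0.687, -0.645, 0.228, -0.244]
ft_force: [0.7, -1.0, 0.4]
grip_width: 0.0916
pos [ 0.4786 -0.163   0.3369] t 2.7667 grip 0.0916 F [ 0.7 -1.   0.4]
shift world [ 0.0021 -0.0009 -0.1437] tool [0.0012 0.0889 0.1129] rot tool [ 0.0166  0.0008 -0.0013]
[ 0.51 -0.19 -0.02  2.18 -0.59  0.64 -0.63]
```

```bash
python3 -m pendant '[[0.001,0.0178,0.0226,0.0166,0,0],[0,0.0178,0.0226,0,0,0],[0,0.0178,0.0226,0,0,0],[0,0.0178,0.0226,0,0,0],[0,0.0178,0.0226,0,0,0],[0,0,0,0,0,0],[0,0,0,0,0,0],[0,0,0,0,0,0]]'
python3 - <<'E'
from plan import *
to(L+ax*(.023+.12),G)
print(get_state()['joint_pos'].round(2))
for n in("side","top"): cv2.imwrite(f"pics/{n}1.png",cv2.cvtColor(get_image(n),cv2.COLOR_RGB2BGR))
s=cv2.imread('pics/side1.png');t=cv2.imread('pics/top1.png')
cv2.imwrite('pics/c5.png',np.hstack([crop(s,230,80,130,120,3),crop(t,270,120,130,120,3)]))
E
```

```text
time_s: 3.43
position: [0.4869, -0.1627, 0.2086]
tool_rot: [0.685, -0.642, 0.233, -0.252]
ft_force: [0.6, -0.5, 0.7]
grip_width: 0.0919
pos [ 0.4869 -0.1627  0.2086] t 3.4333 grip 0.0919 F [ 0.6 -0.5  0.7]
shift world [-0.0061 -0.0012 -0.0154] tool [0.0008 0.0146 0.0078] rot tool [-0.0036  0.0053  0.0002]
[ 0.33 -0.01  0.15  2.41 -1.26  0.37  0.11]
```

View pics/c5.png

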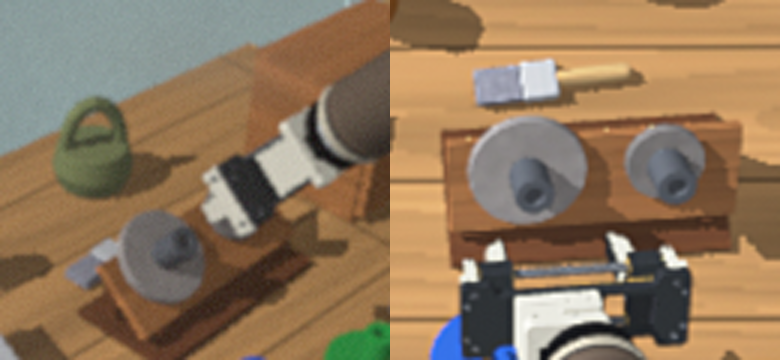

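```bash
cat >> plan.py <<'E'
a=0.198; hd=np.array([.998,.0632,0]); z=hd*np.sin(a)+np.array([0,0,-np.cos(a)]); G=R.from_matrix(np.c_[x,np.cross(z,x),z]); GP=L+ax*.042+z*.019; zt=z
E
python3 -m pendant '[[0,0,-0.03,-0.03,0,0],[0,0,-0.03,-0.03,0,0],[0,0,-0.03,-0.08,0,0],[0,0,-0.03,-0.08,0,0],[0,0,0,-0.08,0,0],[0,0,0,-0.1,0,0],[0,0,0,-0.1,0,0],[0,0,0,0,0,0]]'
python3 - <<'E'
from plan import *
print(GP)
to(GP-.1*zt,G)
print(get_state()['joint_pos'].round(2))
E
```

```text
time_s: 4.2
position: [0.4484, -0.1585, 0.2723]
tool_rot: [0.728, -0.67, 0.094, -0.114]
ft_force: [1.1, 0.0, 0.5]
grip_width: 0.0919
[ 0.54928699 -0.15956899  0.09724322]
pos [ 0.4484 -0.1585  0.2723] t 4.2 grip 0.0919 F [1.1 0.  0.5]
shift world [ 0.0812 -0.0023 -0.0771] tool [ 0.0105 -0.0548  0.0971] rot tool [-0.0981  0.0214  0.0179]
[ 0.43 -0.03 -0.09  2.02 -0.18  0.89 -1.05]
```

```bash
python3 -m pendant '[[0,0,0,-0.098,0.0214,0.018],[0,0,0,0,0,0],[0,0,0,0,0,0]]'
python3 - <<'E'
from plan import *
to(GP-.1*zt,G)
E
```

```text
time_s: 4.45
position: [0.4459, -0.1572, 0.2696]
tool_rot: [0.726, -0.68, 0.067, -0.075]
ft_force: [-0.2, -0.3, 0.2]
grip_width: 0.0917
pos [ 0.4459 -0.1572  0.2696] t 4.45 grip 0.0917 F [-0.2 -0.3  0.2]
shift world [ 0.0838 -0.0036 -0.0743] tool [ 0.0094 -0.0668  0.0895] rot tool [-0.0035  0.0048  0.001 ]
```

```bash
python3 -m pendant '[[0.0024,-0.0167,0.0224,-0.0035,0.0048,0.001],[0.0023,-0.0167,0.0224,0,0,0],[0.0023,-0.0167,0.0224,0,0,0],[0.0023,-0.0167,0.0224,0,0,0],[0,0,0,0,0,0],[0,0,0,0,0,0],[0,0,0,0,0,0]]'
python3 - <<'E'
from plan import *
to(GP-.1*zt,G)
print(get_state()['joint_pos'].round(2))
E
```

```text
time_s: 5.03
position: [0.5272, -0.1618, 0.1946]
tool_rot: [0.725, -0.682, 0.067, -0.072]
ft_force: [-0.4, 0.1, -0.1]
grip_width: 0.0918
pos [ 0.5272 -0.1618  0.1946] t 5.0333 grip 0.0918 F [-0.4  0.1 -0.1]
shift world [0.0024 0.001  0.0007] tool [-0.0008 -0.0026 -0.0002] rot tool [ 0.002   0.0004 -0.0025]
[ 0.36  0.22 -0.13  1.92 -0.04  0.82 -1.26]
```

```bash
python3 -m pendant '[[-0.0008,-0.0025,0.02,0.002,0,-0.0025],[0,0,0.02,0,0,0],[0,0,0.02,0,0,0],[0,0,0.02,0,0,0],[0,0,0.01,0,0,0],[0,0,0,0,0,0],[0,0,0,0,0,0],[0,0,0,0,0,0]]'
python3 - <<'E'
from plan import *
to(GP,G)
print(get_state()['joint_pos'].round(2))
for n in("side","top"): cv2.imwrite(f"pics/{n}2.png",cv2.cvtColor(get_image(n),cv2.COLOR_RGB2BGR))
s=cv2.imread('pics/side2.png');t=cv2.imread('pics/top2.png')
cv2.imwrite('pics/c6.png',np.hstack([crop(s,240,105,100,100,4),crop(t,285,130,100,100,4)]))
E
```

```text
time_s: 5.7
position: [0.5487, -0.1594, 0.1078]
tool_rot: [0.726, -0.681, 0.068, -0.073]
ft_force: [0.3, -0.3, 0.4]
grip_width: 0.0919
pos [ 0.5487 -0.1594  0.1078] t 5.7 grip 0.0919 F [ 0.3 -0.3  0.4]
shift world [ 0.0006 -0.0002 -0.0106] tool [0.0002 0.0015 0.0105] rot tool [-0.0012  0.      0.0005]
[ 0.33  0.35 -0.13  1.99 -0.02  0.61 -1.28]
```

View pics/c6.png

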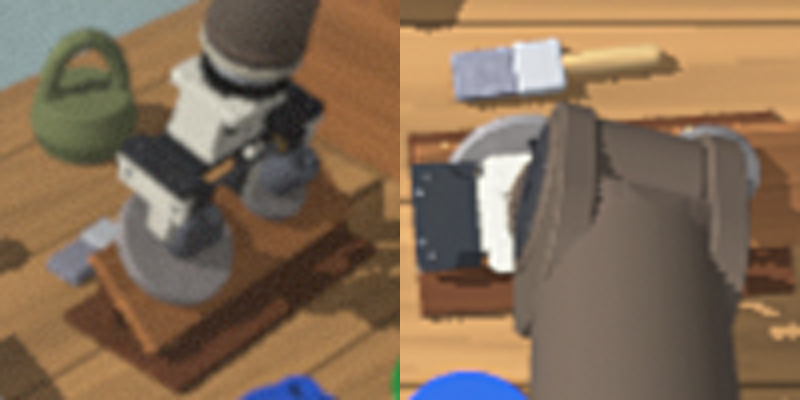

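```bash
python3 -m pendant '[[0,0.0015,0.0105,-0.0012,0,0],[0,0,0,0,0,0],[0,0,0,0,0,0]]'; python3 -m pendant '[[0,0,0,0,0,0],[0,0,0,0,0,0],[0,0,0,0,0,0],[0,0,0,0,0,0],[0,0,0,0,0,0],[0,0,0,0,0,0],[0,0,0,0,0,0],[0,0,0,0,0,0]]' 0.03 50;  python3 - <<'E'
from plan import *
to(GP,G)
E
```

```text
time_s: 6.05
position: [0.5483, -0.1588, 0.095]
tool_rot: [0.726, -0.681, 0.066, -0.071]
ft_force: [0.0, -0.3, 0.0]
grip_width: 0.0917
time_s: 6.72
position: [0.5488, -0.1589, 0.0956]
tool_rot: [0.726, -0.681, 0.067, -0.072]
ft_force: [0.0, -0.1, 0.9]
grip_width: 0.0435
pos [ 0.5488 -0.1589  0.0956] t 6.7167 grip 0.0435 F [ 0.  -0.1  0.9]
shift world [ 0.0005 -0.0007  0.0016] tool [ 0.0007 -0.0008 -0.0015] rot tool [0.002  0.0009 0.0006]
```

```bash
python3 -m pendant '[[0,0,0,0,0,0],[0,0,0,0,0,0],[0,0,0,0,0,0],[0,0,0,0,0,0]]' ;  python3 - <<'E'
from plan import *
to(GP,G)
s=get_state(); Rc=R.from_quat(s['tool_rot'])
print('ax in tool',Rc.inv().apply(ax))
E
```

```text
time_s: 7.05
position: [0.5488, -0.159, 0.0957]
tool_rot: [0.726, -0.681, 0.067, -0.072]
ft_force: [0.0, -0.5, -0.6]
grip_width: 0.0381
pos [ 0.5488 -0.159   0.0957] t 7.05 grip 0.0381 F [ 0.  -0.5 -0.6]
shift world [ 0.0005 -0.0006  0.0016] tool [ 0.0006 -0.0007 -0.0015] rot tool [0.002  0.0008 0.0005]
ax in tool [-0.00096582  0.481261   -0.87653495]
```

```bash
python3 -m pendant '[[0,0,0,0,0,0],[0,0,0,0,0,0],[0,0.0024,-0.0044,0,0,0],[0,0.0024,-0.0044,0,0,0],[0,0,0,0,0,0]]' ;  python3 - <<'E'
from plan import *
to(GP,G)
E
```

```text
time_s: 7.47
position: [0.542, -0.1593, 0.104]
tool_rot: [0.726, -0.681, 0.067, -0.072]
ft_force: [1.0, 0.4, -1.0]
grip_width: 0.0384
pos [ 0.542  -0.1593  0.104 ] t 7.4667 grip 0.0384 F [ 1.   0.4 -1. ]
shift world [ 0.0073 -0.0003 -0.0068] tool [ 0.0008 -0.0058  0.0081] rot tool [0.0017 0.0009 0.0007]
```

```bash
python3 -m pendant '[[0,0.0053,-0.0096,0,0,0],[0,0.0053,-0.0096,0,0,0],[0,0.0053,-0.0096,0,0,0],[0,0.0053,-0.0096,0,0,0],[0,0.0053,-0.0096,0,0,0],[0,0.0053,-0.0096,0,0,0],[0,0,0,0,0,0],[0,0,0,0,0,0],[0,0,0,0,0,0]]' ;  python3 - <<'E'
from plan import *
to(GP,G)
for n in("side","top"): cv2.imwrite(f"pics/{n}3.png",cv2.cvtColor(get_image(n),cv2.COLOR_RGB2BGR))
s=cv2.imread('pics/side3.png');t=cv2.imread('pics/top3.png')
cv2.imwrite('pics/c7.png',np.hstack([crop(s,240,105,100,100,4),crop(t,285,130,100,100,4)]))
E
```

```text
time_s: 8.22
position: [0.5001, -0.1621, 0.1536]
tool_rot: [0.726, -0.681, 0.067, -0.072]
ft_force: [-0.1, 0.0, -2.9]
grip_width: 0.0381
pos [ 0.5001 -0.1621  0.1536] t 8.2167 grip 0.0381 F [-0.1  0.  -2.9]
shift world [ 0.0492  0.0025 -0.0564] tool [ 0.0007 -0.0373  0.0649] rot tool [0.0019 0.0009 0.0006]
```

View pics/c7.png

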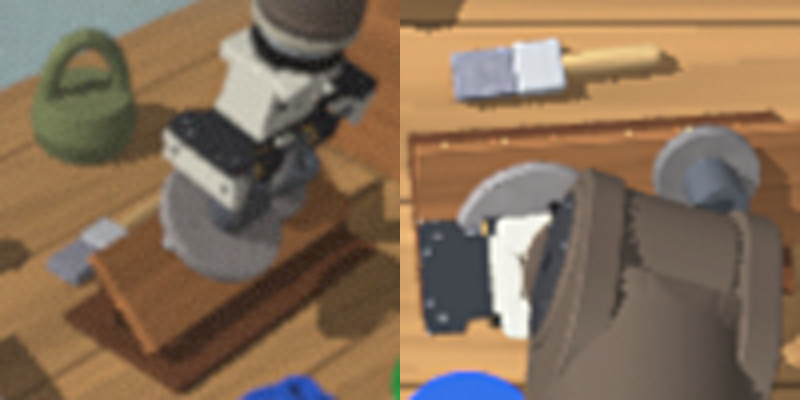

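```bash
python3 -m pendant '[[0,-0.005,-0.025,0,0,0],[0,-0.0069,-0.0343,0,0,0],[0,-0.0069,-0.0343,0,0,0],[0,-0.0069,-0.0343,0,0,0],[0,0,0,-0.1163,0,0],[0,0,0,-0.1163,0,0],[0,0,0,-0.1163,0,0],[0,0,0,-0.1163,0,0],[0,0,0,-0.1163,0,0],[0,0,0,-0.1163,0,0],[0,0,0,0,0,0],[0,0,0,0,0,0]]' ;  python3 - <<'E'
from plan import *
b=.698-a
z2=-hd*np.sin(b)+np.array([0,0,-np.cos(b)]); P=R.from_matrix(np.c_[x,np.cross(z2,x),z2])
PP=F+np.array([0,0,.042])+z2*.019
print(PP)
to(PP+[0,0,.12],P); print(get_state()['joint_pos'].round(2))
E
```

```text
time_s: 9.32
position: [0.5016, -0.1613, 0.2802]
tool_rot: [0.707, -0.661, -0.172, 0.182]
ft_force: [-0.5, 0.3, -3.1]
grip_width: 0.0387
[0.57390913 0.19942431 0.11032593]
pos [ 0.5016 -0.1613  0.2802] t 9.3167 grip 0.0387 F [-0.5  0.3 -3.1]
shift world [ 0.0723  0.3607 -0.0498] tool [-0.355  -0.1085 -0.002 ] rot tool [0.0059 0.0011 0.0036]
[ 0.2   0.57 -0.1   1.28  0.13  1.8  -1.41]
```

```bash
python3 -m pendant '[[-0.02,-0.006,0,0.0059,0.0011,0.0036],[-0.0323,-0.0099,0,0,0,0],[-0.0323,-0.0099,0,0,0,0],[-0.0323,-0.0099,0,0,0,0],[-0.0323,-0.0099,0,0,0,0],[-0.0323,-0.0099,0,0,0,0],[-0.0323,-0.0099,0,0,0,0],[-0.0323,-0.0099,0,0,0,0],[-0.0323,-0.0099,0,0,0,0],[-0.0323,-0.0099,0,0,0,0],[-0.0323,-0.0099,-0.002,0,0,0],[-0.012,-0.0035,0,0,0,0],[0,0,0,0,0,0],[0,0,0,0,0,0],[0,0,0,0,0,0]]' ;  cat >> plan.py <<'E'
b=.698-a
z2=-hd*np.sin(b)+np.array([0,0,-np.cos(b)]); P=R.from_matrix(np.c_[x,np.cross(z2,x),z2])
PP=F+np.array([0,0,.042])+z2*.019
E
python3 - <<'E'
from plan import *
to(PP+[0,0,.12],P); print(get_state()['joint_pos'].round(2))
for n in("side","top"): cv2.imwrite(f"pics/{n}4.png",cv2.cvtColor(get_image(n),cv2.COLOR_RGB2BGR))
s=cv2.imread('pics/side4.png');t=cv2.imread('pics/top4.png')
cv2.imwrite('pics/c8.png',np.hstack([crop(s,140,135,100,100,4),crop(t,148,120,100,100,4)]))
E
```

```text
time_s: 10.57
position: [0.5752, 0.1964, 0.2348]
tool_rot: [0.706, -0.665, -0.166, 0.178]
ft_force: [-0.1, -0.6, -2.8]
grip_width: 0.0381
pos [0.5752 0.1964 0.2348] t 10.5667 grip 0.0381 F [-0.1 -0.6 -2.8]
shift world [-0.0013  0.003  -0.0045] tool [-0.0031 -0.0011  0.0045] rot tool [-0.0075 -0.0005 -0.0044]
[-0.25  0.74 -0.18  1.06 -0.04  1.81 -1.92]
```

View pics/c8.png

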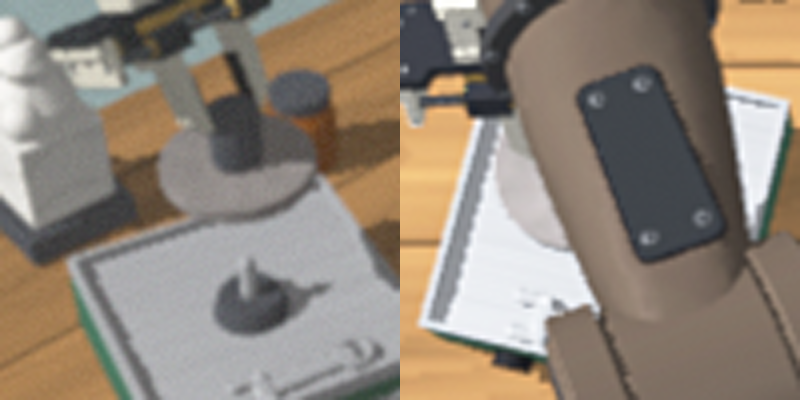

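```bash
cat > chk.py <<'E'
from plan import *
import sys
k=sys.argv[1]; s=get_state(); Rc=R.from_quat(s['tool_rot'])
# ax in tool at grasp (from measured state then)
Rg=R.from_quat([0.726,-0.681,0.067,-0.072]); pg=np.array([.5488,-.159,.0957])
axt=Rg.inv().apply(ax); Lt=Rg.inv().apply(L-pg)
A=Rc.apply(axt); O=s['position']+Rc.apply(Lt)
if __name__=='__main__':
    print('pred axis',A.round(4),'origin',O.round(4), 'minus flange',(O-F).round(4), 'tool', Rc.inv().apply(F-O).round(4))
    for n,(x0,y0,w,h) in {'side':(140,135,100,110),'top':(148,120,100,110)}.items():
        im=cv2.imread(f'pics/{n}{k}.png'); c=calibration(n)
        ln=[(proj(c,circ(O+d*A,A,r)),(0,255,255)) for d,r in((0,.06),(.014,.06),(.062,.02),(.014,.02))]
        ln+=[(proj(c,circ(F+d*np.array([0,0,1]),np.array([0,0,1.]),r)),(0,255,0)) for d,r in((0,.026),(.034,.007))]
        cv2.imwrite(f'pics/q_{n}{k}.png',crop(im,x0,y0,w,h,5,ln))
E
python3 chk.py 4
```

```text
pred axis [-0.0078  0.0033  0.9999] origin [0.5859 0.1961 0.2102] minus flange [ 0.0029 -0.0039  0.1252] tool [-0.0044 -0.057   0.1115]
```

View pics/q_side4.png

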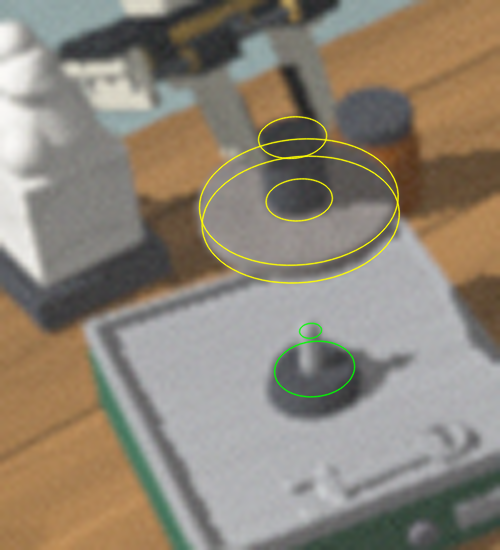

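View pics/q_top4.png

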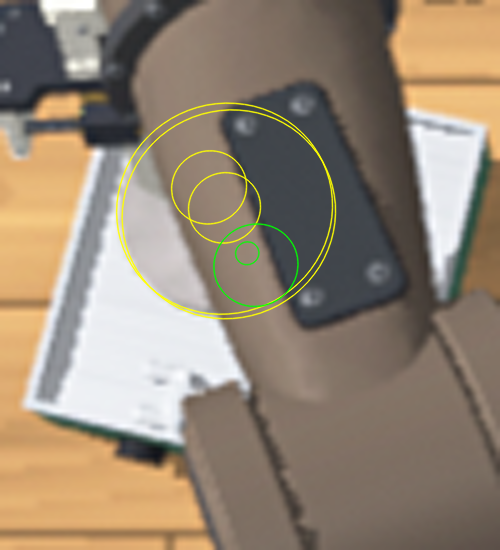

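```bash
python3 -m pendant '[[-0.0031,-0.0011,0.0045,-0.0075,-0.0005,-0.0044],[0,-0.0074,0.0136,0,0,0],[0,-0.0074,0.0136,0,0,0],[0,-0.0074,0.0136,0,0,0],[0,-0.0074,0.0136,0,0,0],[0,0,0,0,0,0],[0,0,0,0,0,0],[0,0,0,0,0,0],[0,0,0,0,0,0]]'
python3 - <<'E'
from plan import *
to(PP+[0,0,.058],P); print(get_state()['joint_pos'].round(2))
for n in("side","top"): cv2.imwrite(f"pics/{n}5.png",cv2.cvtColor(get_image(n),cv2.COLOR_RGB2BGR))
E
python3 chk.py 5
```

```text
time_s: 11.42
position: [0.5736, 0.2012, 0.1683]
tool_rot: [0.707, -0.662, -0.17, 0.181]
ft_force: [-0.3, -0.3, -2.6]
grip_width: 0.0383
pos [0.5736 0.2012 0.1683] t 11.4167 grip 0.0383 F [-0.3 -0.3 -2.6]
shift world [ 0.0003 -0.0018  0.    ] tool [ 0.0018 -0.0001 -0.0001] rot tool [0.0016 0.0004 0.002 ]
[-0.25  0.79 -0.18  1.14 -0.04  1.7  -1.91]
pred axis [6.e-04 0.e+00 1.e+00] origin [0.584  0.2013 0.1437] minus flange [0.001  0.0013 0.0587] tool [ 0.0013 -0.0273  0.0519]
```

View pics/q_side5.png

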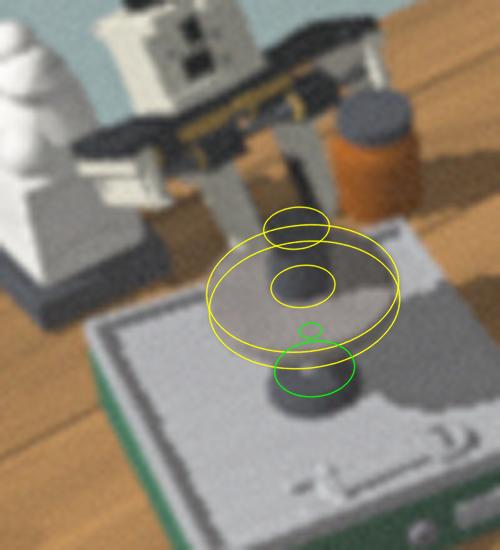

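View pics/q_top5.png

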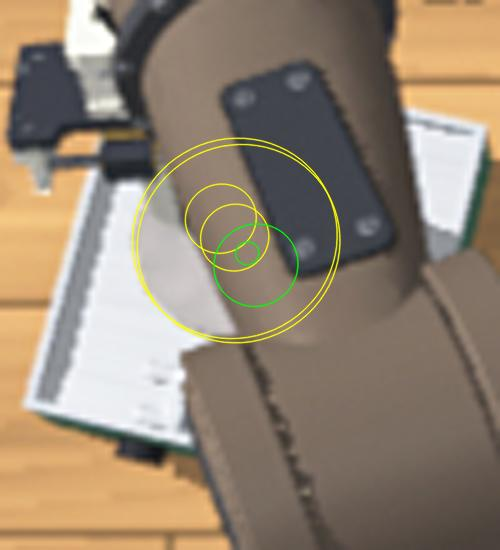

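```bash
cat > flfit.py <<'E'
from h import *
from scipy.optimize import least_squares
from scipy.ndimage import map_coordinates
C={n:calibration(n) for n in('side','top')}
Z=np.array([0,0,1.])
# radial edge search around approximate flange centre
def edges(n,c0,angs,rmin,rmax):
    g=cv2.cvtColor(cv2.imread(f'pics/{n}0.png'),cv2.COLOR_BGR2GRAY).astype(float); g=cv2.GaussianBlur(g,(0,0),.7)
    out=[]
    for a in angs:
        r=np.arange(rmin,rmax,.1); xs=c0[0]+r*np.cos(a); ys=c0[1]+r*np.sin(a)
        v=map_coordinates(g,[ys,xs],order=3); d=np.gradient(v); i=np.argmax(d)
        out.append((xs[i],ys[i],r[i],d[i]))
    return np.array(out)
for n,c0,z in (('top',None,0),('side',None,0)):
    c0=proj(C[n],[.583,.2,.067])[0]
    angs=np.radians(np.arange(0,360,15)); e=edges(n,c0,angs,5,14)
    print(n,c0.round(1)); print(np.c_[np.degrees(angs),e[:,2:]].round(1).tolist())
E
python3 flfit.py
```

```text
top [199.6 173.7]
[[0.0, 13.8, 3.8], [15.0, 9.6, 3.2], [30.0, 13.6, 4.2], [45.0, 13.0, 3.9], [60.0, 10.0, 4.9], [75.0, 9.5, 6.9], [90.0, 9.2, 7.2], [105.0, 9.4, 6.6], [120.0, 9.5, 6.4], [135.0, 9.7, 6.0], [150.0, 9.7, 5.4], [165.0, 9.9, 4.9], [180.0, 10.0, 5.0], [195.0, 10.0, 5.0], [210.0, 10.3, 5.3], [225.0, 10.2, 5.3], [240.0, 10.1, 5.3], [255.0, 10.4, 5.3], [270.0, 10.3, 6.7], [285.0, 10.5, 6.2], [300.0, 10.5, 6.5], [315.0, 10.5, 6.9], [330.0, 11.0, 4.8], [345.0, 13.4, 3.7]]
side [202.9 212.1]
[[0.0, 12.3, 2.0], [15.0, 8.8, 3.4], [30.0, 7.7, 3.5], [45.0, 6.7, 3.6], [60.0, 6.3, 3.6], [75.0, 6.2, 3.7], [90.0, 6.1, 3.6], [105.0, 6.4, 3.2], [120.0, 7.1, 3.1], [135.0, 7.9, 2.8], [150.0, 8.8, 2.6], [165.0, 9.6, 2.7], [180.0, 9.9, 2.8], [195.0, 9.5, 3.1], [210.0, 9.8, 3.1], [225.0, 9.8, 3.2], [240.0, 9.9, 2.8], [255.0, 10.7, 1.1], [270.0, 12.6, 1.5], [285.0, 9.6, 3.0], [300.0, 9.4, 3.7], [315.0, 9.9, 2.9], [330.0, 12.4, 2.4], [345.0, 9.3, 1.6]]
```

```bash
cat >> flfit.py <<'E'
sel={'top':[60,75,90,105,120,135,150,165,180,195,210,225,240,255,270,285,300,315],'side':[15,30,45,60,75,90,105,120,135,150,165,180,195,210,225,240,285,300,315]}
E_={n:edges(n,proj(C[n],[.583,.2,.067])[0],np.radians(sel[n]),5,11.5)[:,:2] for n in sel}
def resid(p,use=('top','side')):
    o=np.array([p[0],p[1],.085]);r=[]
    for n in use:
        q=proj(C[n],np.r_[circ(o,Z,.026,120),circ(o-.018*Z,Z,p[2],120)]).astype(np.float32)
        h=cv2.convexHull(q)
        r+=[cv2.pointPolygonTest(h,(float(a),float(b)),True) for a,b in E_[n]]
    return np.array(r)
for u in (('top','side'),('top',),('side',)):
    s=least_squares(resid,[.583,.2,.029],args=(u,),x_scale=.002,diff_step=1e-3,loss='soft_l1',f_scale=.3)
    print(u,s.x.round(4),np.abs(s.fun).mean().round(2))
# spindle tip direction: intersect
E
python3 flfit.py | tail -3
python3 - <<'E'
from h import *
s=cv2.imread('pics/side0.png');t=cv2.imread('pics/top0.png')
cv2.imwrite('pics/z1.png',np.hstack([crop(s,185,190,38,36,10),crop(t,182,155,38,36,10)]))
E
```

```text
('top', 'side') [0.5849 0.1996 0.0315] 0.16
('top',) [0.5847 0.1997 0.0317] 0.11
('side',) [0.5852 0.1995 0.0311] 0.16
```

View pics/z1.png

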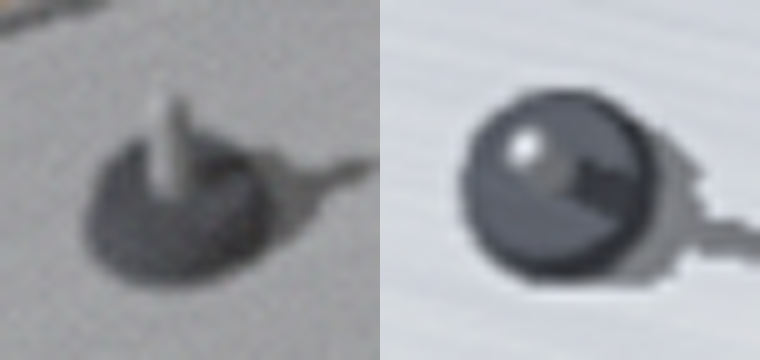

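```bash
sed -i 's/^F=.*; ry/F=np.array([.585,.1996,.085]); ry/' plan.py
cat > whfit.py <<'E'
from h import *
import sys
from scipy.optimize import least_squares
from scipy.ndimage import map_coordinates
C={n:calibration(n) for n in('side','top')}
def run(k,O,A,sel,show=True,band=3.5):
    pts={}
    dbg=[]
    for n in sel:
        im=cv2.imread(f'pics/{n}{k}.png').astype(float); im=cv2.GaussianBlur(im,(0,0),.8)
        h=cv2.convexHull(proj(C[n],np.r_[circ(O,A,.06,120),circ(O+.014*A,A,.06,120)]).astype(np.float32))[:,0]
        c=h.mean(0); L=[]
        for a in np.radians(sel[n]):
            d=np.array([np.cos(a),np.sin(a)]); r=np.arange(5,60,.1); 
            ins=[cv2.pointPolygonTest(h,(float(c[0]+x*d[0]),float(c[1]+x*d[1])),False) for x in r]
            r0=r[np.argmax(np.array(ins)<0)]
            r=np.arange(r0-band,r0+band,.1)
            G=np.array([np.gradient(map_coordinates(im[:,:,j],[c[1]+r*d[1],c[0]+r*d[0]],order=1)) for j in range(3)])
            m=np.linalg.norm(G,axis=0); i=np.argmax(m); L.append(c+r[i]*d); dbg.append((n,round(np.degrees(a)),round(r[i]-r0,1),round(m[i],1)))
        pts[n]=np.array(L)
    if show: print(dbg)
    def res(p):
        o=p[:3];r=[]
        for n in sel:
            h=cv2.convexHull(proj(C[n],np.r_[circ(o,A,.06,120),circ(o+.014*A,A,.06,120)]).astype(np.float32))
            r+=[cv2.pointPolygonTest(h,(float(a),float(b)),True) for a,b in pts[n]]
        return np.array(r)
    s=least_squares(res,O,x_scale=.002,diff_step=1e-3,loss='soft_l1',f_scale=.3)
    print('fit',s.x.round(4),'mean',np.abs(s.fun).mean().round(2),'from pred',(s.x-O).round(4)); return s.x,pts
E
python3 - <<'E'
import sys; sys.argv=['',5]
from chk import *
from whfit import run
print(A,O)
run(5,O,A,{'side':list(range(0,190,12))+[195,205,340,350],'top':list(range(110,195,8))})
E
```

```text
[5.81375438e-04 1.85316751e-05 9.99963135e-01] [0.58396149 0.20128123 0.1436694 ]
[('side', 0, np.float64(0.3), np.float64(2.1)), ('side', 12, np.float64(-2.9), np.float64(3.0)), ('side', 24, np.float64(-3.3), np.float64(3.1)), ('side', 36, np.float64(-3.5), np.float64(3.2)), ('side', 48, np.float64(-3.4), np.float64(3.4)), ('side', 60, np.float64(-3.3), np.float64(3.5)), ('side', 72, np.float64(-2.9), np.float64(3.3)), ('side', 84, np.float64(-3.3), np.float64(2.6)), ('side', 96, np.float64(-3.5), np.float64(2.0)), ('side', 108, np.float64(-2.1), np.float64(1.9)), ('side', 120, np.float64(0.3), np.float64(3.0)), ('side', 132, np.float64(-0.3), np.float64(2.2)), ('side', 144, np.float64(-0.4), np.float64(1.8)), ('side', 156, np.float64(-0.2), np.float64(1.6)), ('side', 168, np.float64(-0.5), np.float64(2.0)), ('side', 180, np.float64(0.2), np.float64(1.1)), ('side', 195, np.float64(1.0), np.float64(3.5)), ('side', 205, np.float64(0.3), np.float64(3.7)), ('side', 340, np.float64(-0.5), np.float64(5.6)), ('side', 350, np.float64(-0.4), np.float64(5.9)), ('top', 110, np.float64(1.3), np.float64(6.8)), ('top', 118, np.float64(0.1), np.float64(3.6)), ('top', 126, np.float64(-0.2), np.float64(3.1)), ('top', 134, np.float64(-0.5), np.float64(2.7)), ('top', 142, np.float64(-0.6), np.float64(2.5)), ('top', 150, np.float64(0.2), np.float64(2.6)), ('top', 158, np.float64(-0.5), np.float64(2.7)), ('top', 166, np.float64(-0.7), np.float64(3.1)), ('top', 174, np.float64(-0.1), np.float64(2.7)), ('top', 182, np.float64(-0.1), np.float64(2.6)), ('top', 190, np.float64(-0.6), np.float64(3.1))]
fit [0.5856 0.2007 0.1528] mean 0.84 from pred [ 0.0017 -0.0006  0.0092]
```

Run:
```python
import sys; sys.argv=['',5]
from chk import *
s=cv2.imread('pics/side5.png');c=calibration('side')
ln=[(proj(c,circ(O+d*A,A,r)),(0,255,255)) for d,r in((0,.06),(.014,.06),(.062,.02),(.014,.02))]
a=crop(s,176,172,50,42,8);b=crop(s,176,172,50,42,8,ln)
o=np.vstack([np.hstack([a,b])]); o=cv2.convertScaleAbs(o,alpha=1.5,beta=-60)
cv2.imwrite('pics/z2.png',o); print(o.shape)
```

```text
(336, 800, 3)
```

View pics/z2.png

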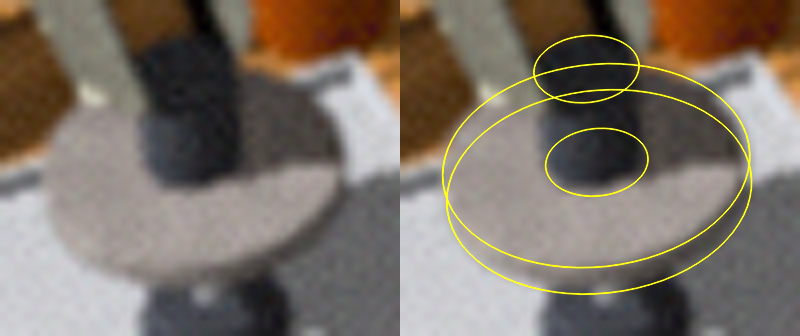

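Run:
```python
import sys; sys.argv=['',5]
from chk import *
Rg=R.from_quat([0.726,-0.681,0.067,-0.072])
poses={4:(np.array([.5752,.1964,.2348]),R.from_quat([0.706,-0.665,-0.166,0.178])),5:(s['position'],Rc)}
out=[]
for k,(p,q) in poses.items():
  for n,(x0,y0,w,h) in {'side':(170,150 if k==4 else 168,60,52),'top':(160,130,60,60)}.items():
    O=p+q.apply(Lt);A=q.apply(axt)
    im=cv2.imread(f'pics/{n}{k}.png'); c=calibration(n)
    print(k,n,O.round(4),A.round(4))
    a=crop(im,x0,y0,w,h,12); 
    # ticks
    for i in range(0,w,5): cv2.putText(a,str(x0+i),(i*12,8),0,.3,(0,0,255),1); a[:6,i*12]=(0,0,255)
    for i in range(0,h,5): cv2.putText(a,str(y0+i),(0,i*12+4),0,.3,(0,0,255),1)
    cv2.imwrite(f'pics/zz_{n}{k}.png',cv2.convertScaleAbs(a[:600],alpha=1.5,beta=-50))
```

```text
4 side [0.5859 0.1964 0.2105] [-0.0096  0.0029  0.9999]
4 top [0.5859 0.1964 0.2105] [-0.0096  0.0029  0.9999]
5 side [0.584  0.2013 0.1437] [6.e-04 0.e+00 1.e+00]
5 top [0.584  0.2013 0.1437] [6.e-04 0.e+00 1.e+00]
```

View pics/zz_side4.png

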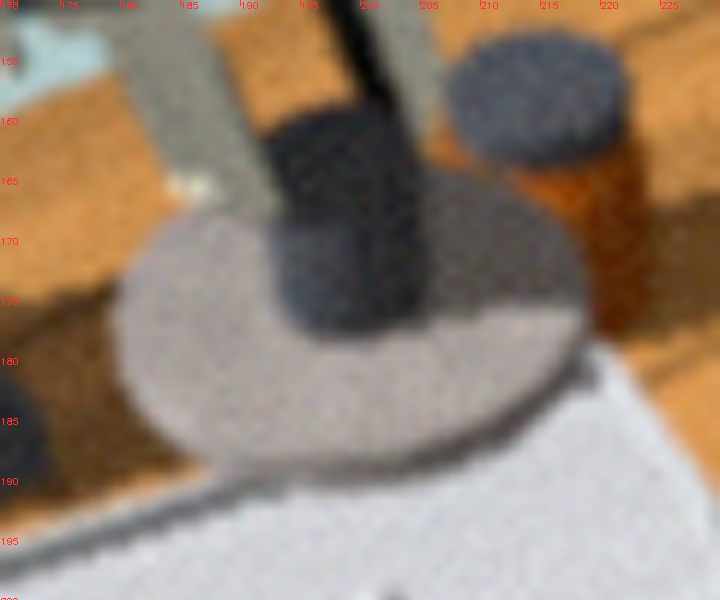

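View pics/zz_side5.png

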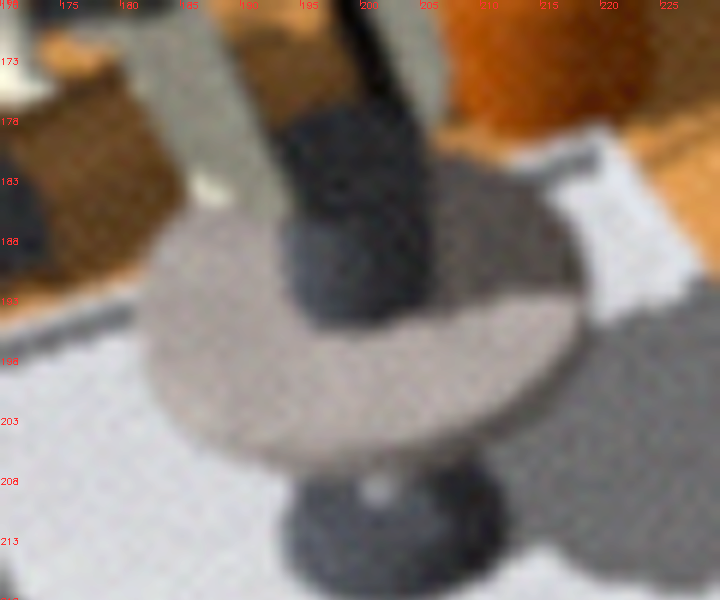

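View pics/zz_top5.png

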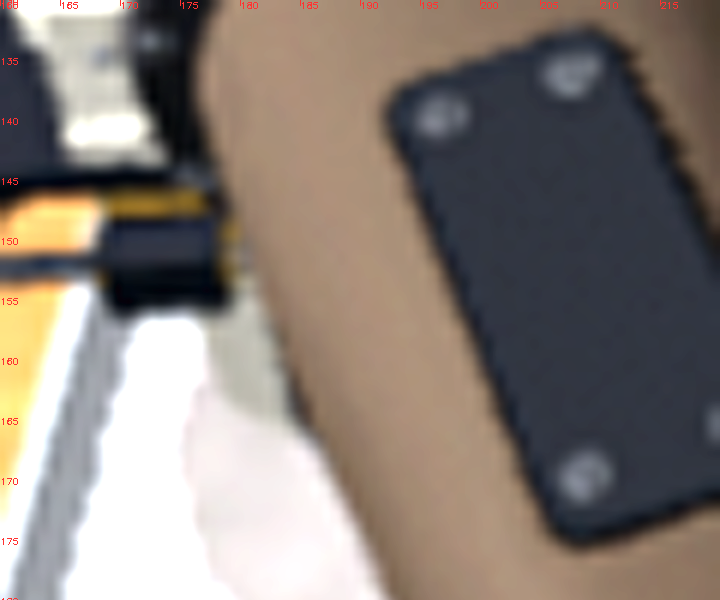

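```bash
cat > fit2.py <<'E'
import sys; sys.argv=['',5]
from chk import *
from scipy.optimize import least_squares
from whfit import run
poses={4:(np.array([.5752,.1964,.2348]),R.from_quat([0.706,-0.665,-0.166,0.178])),5:(np.array([.5736,.2012,.1683]),R.from_quat([0.707,-.662,-.17,.181]))}
f=lambda P,x0,y0:(np.array(P,float)+.5)/12-.5+[x0,y0]
pts={(4,'side'):f([(112,315),(125,390),(165,445),(300,487),(350,487),(430,475),(500,440),(560,395),(597,355),(592,270),(545,205),(480,170)],170,150),
(5,'side'):f([(140,310),(150,375),(190,440),(240,465),(300,474),(450,455),(520,420),(570,375),(590,270),(560,205),(510,170)],170,168)}
for k,(p,q) in poses.items():
    _,pp=run(k,p+q.apply(Lt),q.apply(axt),{'top':[122,130,138,146,154,162,170,178,186]},show=False); pts[(k,'top')]=pp['top']
hub={} 
def wheel(v,k):
    p,q=poses[k]; return p+q.apply(Lt+v[:3]), q.apply(R.from_rotvec([v[3],v[4],0]).apply(axt))
def res(v,rad=.06):
    r=[]
    for (k,n),P in pts.items():
        o,a_=wheel(v,k); c=calibration(n)
        h=cv2.convexHull(proj(c,np.r_[circ(o,a_,rad+v[5],120),circ(o+.014*a_,a_,rad+v[5],120)]).astype(np.float32))
        r+=[cv2.pointPolygonTest(h,(float(x),float(y)),True) for x,y in P]
    r+=list(np.array(v[3:5])/.05); r+=[v[5]/.0005]
    return np.array(r)
for lock in (True,False):
    g=(lambda u:res(np.r_[u[:3],0,0,u[3]])) if lock else res
    s_=least_squares(g,np.zeros(4 if lock else 6),x_scale=.003,diff_step=None,method='trf',loss='soft_l1',f_scale=.3,jac=lambda u:np.array([(g(u+e)-g(u-e))/.001 for e in np.eye(len(u))*.0005]).T)
    v=s_.x if not lock else np.r_[s_.x[:3],0,0,s_.x[3]]
    print(v.round(4),np.abs(s_.fun).mean().round(2))
    for k in (4,5):
        o,a_=wheel(v,k); print(k,o.round(4),a_.round(3),'minus F',(o-F).round(4))
E
python3 fit2.py
```

```text
fit [0.56   0.1687 0.3453] mean 0.8 from pred [-0.0259 -0.0276  0.1348]
fit [0.5675 0.1825 0.2288] mean 0.2 from pred [-0.0166 -0.0188  0.0849]
[-0.0006 -0.0007 -0.0028  0.      0.     -0.0001] 0.45
4 [0.5878 0.1971 0.2126] [-0.01   0.003  1.   ] minus F [ 0.0028 -0.0025  0.1276]
5 [0.586 0.202 0.146] [0.001 0.    1.   ] minus F [0.001  0.0024 0.061 ]
[-0.0004 -0.0008 -0.001  -0.0561 -0.0055 -0.    ] 0.41
4 [0.587  0.1968 0.211 ] [0.047 0.001 0.999] minus F [ 0.002  -0.0028  0.126 ]
5 [0.5852 0.2017 0.1444] [ 0.057 -0.001  0.998] minus F [0.0002 0.0021 0.0594]
```

```bash
python3 -m pendant '[[0.002,0.0003,-0.0001,0.0016,0,0.002],[0,-0.0036,0.0066,0,0,0],[0,-0.0036,0.0066,0,0,0],[0,-0.0036,0.0066,0,0,0],[0,0,0,0,0,0],[0,0,0,0,0,0]]'
python3 - <<'E'
from plan import *
to(PP+[0,0,.035],P)
for n in("side",): cv2.imwrite(f"pics/{n}6.png",cv2.cvtColor(get_image(n),cv2.COLOR_RGB2BGR))
s=cv2.imread('pics/side6.png'); cv2.imwrite('pics/z6.png',crop(s,165,160,70,65,9))
E
python3 chk.py 5
```

```text
time_s: 12.02
position: [0.5723, 0.1988, 0.1439]
tool_rot: [0.706, -0.663, -0.17, 0.182]
ft_force: [-0.5, -0.6, -5.1]
grip_width: 0.0388
pos [0.5723 0.1988 0.1439] t 12.0167 grip 0.0388 F [-0.5 -0.6 -5.1]
shift world [0.0036 0.0002 0.0014] tool [ 0.     -0.0024 -0.003 ] rot tool [ 0.0037 -0.0008 -0.0003]
pred axis [0.0015 0.0017 1.    ] origin [0.5831 0.199  0.12  ] minus flange [-0.0019 -0.0006  0.035 ] tool [-0.0005 -0.0186  0.0297]
```

View pics/z6.png

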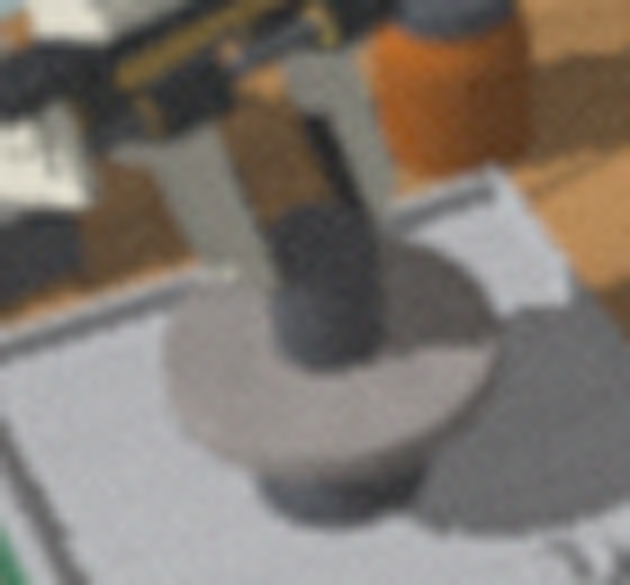

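```bash
python3 -m pendant '[[0,-0.0009,0,0,0,0],[0,-0.0019,0.0035,0,0,0],[0,-0.0019,0.0035,0,0,0],[0,0,0,0,0,0],[0,0,0,0,0,0]]'; python3 chk.py 5; python3 -m pendant '[[0,-0.0019,0.0035,0,0,0],[0,-0.0019,0.0035,0,0,0],[0,0,0,0,0,0],[0,0,0,0,0,0]]';  python3 chk.py 5
```

```text
time_s: 12.48
position: [0.5734, 0.199, 0.1361]
tool_rot: [0.706, -0.663, -0.17, 0.181]
ft_force: [0.2, 0.3, -3.5]
grip_width: 0.0382
pred axis [0.0013 0.0017 1.    ] origin [0.5838 0.199  0.1116] minus flange [-0.0012 -0.0006  0.0266] tool [-0.0006 -0.0139  0.0227]
time_s: 12.82
position: [0.5734, 0.199, 0.1281]
tool_rot: [0.706, -0.663, -0.17, 0.181]
ft_force: [-0.1, -1.5, -2.8]
grip_width: 0.0383
pred axis [0.0013 0.0018 1.    ] origin [0.5838 0.199  0.1036] minus flange [-0.0012 -0.0006  0.0186] tool [-0.0006 -0.0101  0.0157]
```

```bash
python3 -m pendant '[[0,-0.0019,0.0035,0,0,0],[0,-0.0019,0.0035,0,0,0],[0,0,0,0,0,0],[0,0,0,0,0,0]]'; python3 -m pendant '[[0,-0.0019,0.0035,0,0,0],[0,-0.001,0.0018,0,0,0],[0,0,0,0,0,0],[0,0,0,0,0,0]]';  python3 chk.py 5
```

```text
time_s: 13.15
position: [0.5733, 0.1989, 0.1201]
tool_rot: [0.706, -0.663, -0.17, 0.181]
ft_force: [-0.2, 0.5, -3.6]
grip_width: 0.0387
time_s: 13.48
position: [0.5734, 0.199, 0.1143]
tool_rot: [0.706, -0.663, -0.17, 0.181]
ft_force: [0.3, 0.5, -3.0]
grip_width: 0.0382
pred axis [0.001  0.0016 1.    ] origin [0.5839 0.199  0.0898] minus flange [-0.0011 -0.0006  0.0048] tool [-0.0005 -0.0033  0.0037]
```

Now creep in until contact shows.

```bash
for i in 1 2 3; do python3 -m pendant '[[0,-0.001,0.0018,0,0,0],[0,0,0,0,0,0],[0,0,0,0,0,0]]'|egrep 'posi|force'; done
```

```text
position: [0.5735, 0.1991, 0.1123]
ft_force: [-0.7, -0.1, -3.1]
position: [0.5735, 0.199, 0.1102]
ft_force: [-0.4, -0.6, -2.3]
position: [0.5738, 0.199, 0.1094]
ft_force: [0.5, -0.2, 5.7]
```

```bash
python3 -m pendant '[[0,-0.0005,0.0009,0,0,0],[0,0,0,0,0,0],[0,0,0,0,0,0]]'
python3 - <<'E'
from h import *
cv2.imwrite("pics/side7.png",cv2.cvtColor(get_image('side'),cv2.COLOR_RGB2BGR))
s=cv2.imread('pics/side7.png'); cv2.imwrite('pics/z7.png',crop(s,165,160,70,65,9))
E
```

```text
time_s: 14.48
position: [0.5738, 0.1991, 0.1093]
tool_rot: [0.706, -0.663, -0.17, 0.181]
ft_force: [-0.4, -1.1, 12.0]
grip_width: 0.0386
```

View pics/z7.png

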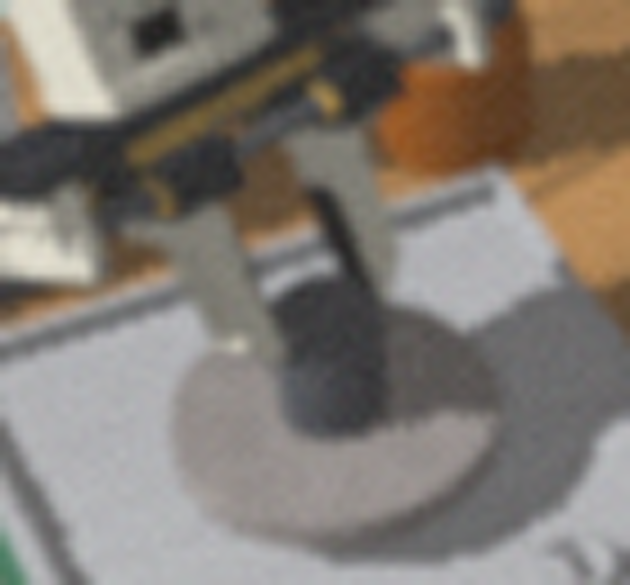

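```bash
python3 -m pendant '[[0,0.0006,-0.0011,0,0,0],[0,0,0,0,0,0]]'; python3 -m pendant '[[0,0,0,0,0,0],[0,0,0,0,0,0],[0,0,0,0,0,0],[0,0,0,0,0,0],[0,0,0,0,0,0],[0,0,0,0,0,0],[0,0,0,0,0,0],[0,0,0,0,0,0],[0,0,0,0,0,0],[0,0,0,0,0,0]]' 0.09
python3 - <<'E'
from h import *
cv2.imwrite("pics/side8.png",cv2.cvtColor(get_image('side'),cv2.COLOR_RGB2BGR))
s=cv2.imread('pics/side8.png'); cv2.imwrite('pics/z8.png',crop(s,165,160,70,65,9))
E
```

```text
time_s: 14.7
position: [0.5738, 0.199, 0.1094]
tool_rot: [0.706, -0.663, -0.17, 0.181]
ft_force: [0.5, -0.5, 7.3]
grip_width: 0.0382
time_s: 15.53
position: [0.5736, 0.199, 0.1085]
tool_rot: [0.706, -0.663, -0.17, 0.181]
ft_force: [0.1, 0.1, 0.2]
grip_width: 0.0897
```

View pics/z8.png

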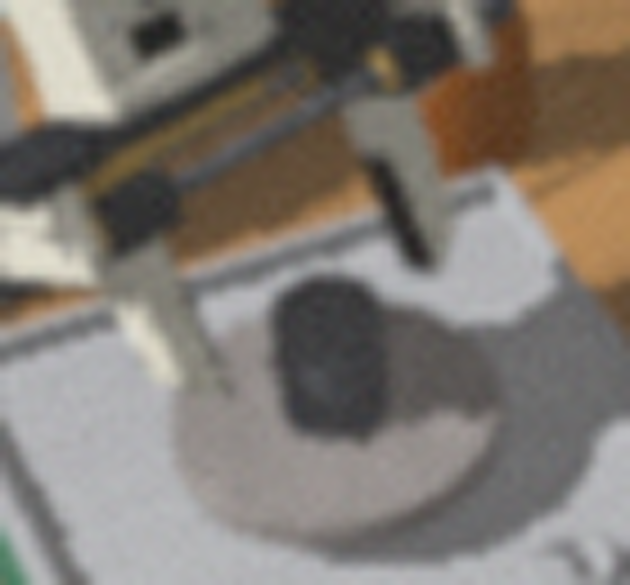

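Released, with the wheel resting on the spindle. Retreat straight up, then swing aside for a final look.

```bash
python3 -m pendant '[[0,0.0048,-0.0088,0,0,0],[0,0.012,-0.022,0,0,0],[0,0.0144,-0.0263,0,0,0],[0,0.0144,-0.0263,0,0,0],[0,0.0144,-0.0263,0,0,0],[0,0.0144,-0.0263,0,0,0],[0.035,0,0,0,0,0],[0.035,0,0,0,0,0],[0.035,0,0,0,0,0],[0.035,0.01,0,0,0,0],[0.035,0.02,0,0,0,0],[0.02,0.03,0,0,0,0],[0,0,0,0,0,0],[0,0,0,0,0,0],[0,0,0,0,0,0]]'
python3 - <<'E'
from plan import *
for n in("side","top"): cv2.imwrite(f"pics/{n}9.png",cv2.cvtColor(get_image(n),cv2.COLOR_RGB2BGR))
F=np.array([.585,.1996,.085]);A=np.array([0,0,1.])
s=cv2.imread('pics/side9.png');t=cv2.imread('pics/top9.png');o=[]
for n,im,(x0,y0) in(('side',s,(165,165)),('top',t,(160,135))):
    ln=[(proj(calibration(n),circ(F+d*A,A,r)),(0,255,255)) for d,r in((0,.06),(.014,.06),(.062,.02),(.062,.009))]
    o.append(crop(im,x0,y0,75,75,5,ln))
cv2.imwrite('pics/z9.png',np.hstack(o)); cv2.imwrite('pics/all9.png',cv2.resize(np.hstack([s,t]),(800,300)))
E
```

```text
time_s: 16.83
position: [0.5337, 0.0017, 0.2931]
tool_rot: [0.707, -0.663, -0.17, 0.181]
ft_force: [-0.5, 0.3, -1.4]
grip_width: 0.0903
```

View pics/z9.png

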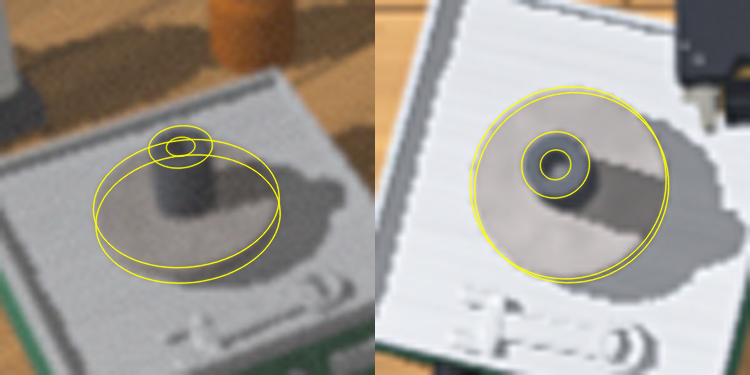

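View pics/all9.png

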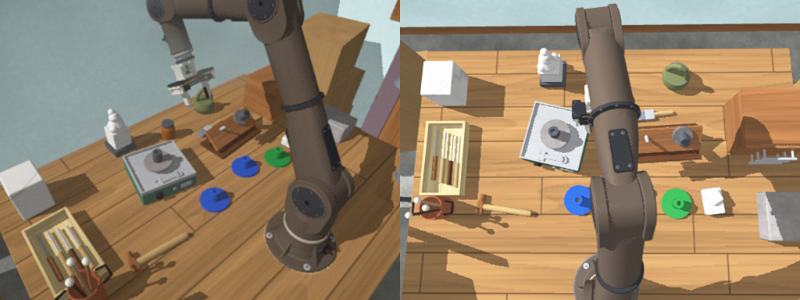

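```bash
python3 -m pendant '[[0,0,0,0,0,0],[0,0,0,0,0,0],[0,0,0,0,0,0]]'; python3 -c "
from workcell import *
print(finish_job())"
```

```text
time_s: 17.18
position: [0.5338, 0.0018, 0.292]
tool_rot: [0.707, -0.663, -0.17, 0.181]
ft_force: [-0.3, 0.5, 0.0]
grip_width: 0.0899
the job is handed in; nothing more can be done
None
```

The larger wheel is mounted hub up on the polisher's spindle and released. I handed the job in at about 17 s of robot time. I gripped it by the hub, drew it off its leaning peg along the peg's axis and turned it upright. I then lowered it until contact showed (about 12 N at most) and retreated upwards.

- **Seating:** In the last top picture, the outline of a wheel seated flat at the measured flange (0.585, 0.200) matches the real one to about a pixel (3 mm). In the last side picture the real disc looks slightly smaller than the outline, as it did in every side view. The tool's height at contact agrees with a seated wheel to within 1 mm.
- **Other things:** In the last pictures the smaller wheel is on its peg, and the mallet, jar, brush and look-alikes look undisturbed. I judged this by eye and did not measure how far they might have moved.
- **Disagreements:** One fit of the held wheel suggested about 0.056 rad of tilt in the grip, though the evidence was weak. After release the wheel looks flat, but I did not measure its final tilt. My first grasp plan, with the tool square to the board, ran close to a joint limit and fell short, so I gripped with the tool tilted about 0.5 rad to the hub instead.

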